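Weigh a batch of pins, tip it into its tub and snap the lids home

ROBOT

A 6-joint arm with a two-finger parallel gripper is mounted at the origin on the work surface. World frame = base frame: x ahead of the robot, y to its left, z up, the work surface at z = 0. Lengths are in m, angles in degrees, forces in N, time in s.
With the tool pointing down it reaches from about 0.275 to 0.825 m from the base axis. Payload 4.9 kg.
Tool frame: the origin (TCP) lies on the centre line of the jaws, within the pads' length; the fingertips stand bot.tips_ahead ahead of it and the grasp point (between the pads) lies 5 mm behind it (bot.tips_ahead is the distance from the TCP to the fingertips, in m); z points along the fingers, y is the line along which they close (so a half turn about z gives the same grasp; the last joint's range is limited). The gripper opens to 85 mm and grips with 20 to 120 N. Pads are 22 mm wide; open, the fingers measure 114 mm over their backs; the gripper's body (76 mm by 85 mm) begins 54 mm behind the grasp point. The pads swing forward as they close: fully open they stand 13 mm farther back than shut.
Start: joints at [66.967, 18.69, -11.035, 60.275, 0, 82.311], TCP at [0.146, 0.53, 0.245] pointing down, gripper open.
Joint ranges: [-152.03, 152.03], [-55.5, 102.48], [-74.3, 77.21], [-110.64, 120.58], [-84.22, 78.4], [-180, 180]. Speed limits (degrees/s): [147.25, 147.25, 180, 180, 180, 180].

INTERFACE

Orientations are given as [roll, pitch, yaw] about the fixed x, y, z axes, in that order (R = Rz(yaw) Ry(pitch) Rx(roll)).
In Python, from rig import bot, probe_bus, grab_frame, camera_model gives the robot as it stands (bot), with the cameras as plain functions and the readings (probe_bus). Calls block until the motion is done:
- bot.move_ptp(position, orientation): joint-space move of the TCP to a pose.
- bot.move_straight(position, rate=0.15, rot=None, force_limit=None): straight line of the TCP; rot=None keeps the orientation; rate is the mean speed in m/s. With force_limit (N) it stops when the force on the tool has changed by that much, and returns True; else False.
- bot.move_joints(angles): joint-space move.
- bot.command_gripper(opening, strength=None): opening from 0.0 (shut) to 1.0 (fully open); strength is the grip in N (None keeps the last); returns when the fingers have stopped.
- bot.sleep(seconds).
- bot.ik(position, orientation): joint angles nearest the present ones, or None.
- probe_bus.state(): the state.
- grab_frame(name): name is "side" or "top" or "wrist"; returns the picture (400x640x3 uint8, red, green, blue); there is no depth.
- camera_model(name): a dict with "fx", "fy", "cx", "cy" (pixels), "rvec" (rotation vector, rad) and "tvec" (3), from world to camera coordinates, as OpenCV has them. Camera axes: x right, y down, z forward; pixel columns grow to the right and rows downward; lengths in m; the calibration is good to about 2 mm. The wrist camera is an equidistant fisheye: a pixel r from the principal point sees the ray r / f radians off the axis. A picture is of the moment at which its call begins: read the wrist's pose just before it. camera_model takes no time and is no camera call; for the wrist camera it gives the pose at the moment of the call.
A pose or a line that the arm cannot do raises bot.PlanningError and nothing moves.
- bot.finish_job(): hands the job in; it is judged then, once.
The state is a dict: "time_s": time; "joints": joint angles; "dq": joint speeds; "effort": joint torques, N m; "tcp_pos": TCP position; "tool_rot": TCP orientation; "contact_force": force on the tool from outside, world axes, zero at the start; "moment": the same for the moment, N m; "width": opening from 0.0 (shut) to 1.0 (fully open); "gripper_force": force on a finger pad.
Only numpy, scipy, OpenCV 4.12 (cv2) and the standard library are available. Lean on these libraries where they do the work, as an engineer would, in place of code of your own. Each camera call takes 0.05 s, during which the arm holds its last target. There are 200 camera calls.

TASK

Gather all the loose mushroom-headed pins on the bench into the scoop while it sits on the scale, so the batch is weighed together; then lift the scoop by its handle, tip the pins out of its mouth into the open tub, and set the empty scoop back on the scale. Put the loose blue lid on that tub and press it down at both ends until the latches hold it fully home, and press home the lid of the other tub too, which was only laid on. Leave the cork discs and the tin that stand among them where they are.

Things in the scene. Friction and masses are not known exactly. Their poses are not given: they have to be found in the camera images.
- scale: White bench counting scale, fixed. Origin: on the bench under the middle of its steel platter. Platter 150 mm (x) by 230 mm (y), top 76 mm above the bench; the base reaches 130 mm to -x (low display panel, 61 mm high), 75 mm to +x and 120 mm to each side in y. The scoop starts on the platter.
- scoop: Loose aluminium scoop, 0.2 kg. Origin: underside of the floor's middle; x to the open mouth, z up. Floor slippery (pins slide from 12 to 17 deg tilt), 3 mm thick, x -90 to +90 mm, inside 98 mm wide, narrowing from x=+22 to 72 mm at the mouth. Walls 38 mm high (30 near the mouth) at sides and back, none at the mouth. Bar handle behind the back wall: x -90 to -156, 14 mm wide, z 24 to 48 mm.
- scoop_grip (a point): Middle of the scoop's handle, 123 mm behind the scoop's origin and 36 mm up; grip it across the 14 mm. Axes as the scoop.
- scoop_mouth (a point): Middle of the mouth's edge, underside, 90 mm ahead of the scoop's origin.
- tub1: The open grey tub, fixed: 140 mm (x) by 110 mm (y), rim 75 mm high, walls and floor 4 mm. Origin: underside centre. At the middle of each end an orange sprung latch, 34 mm wide, 98 mm high, its sloped nose reaching in to x = +/-66 mm. A lid let go rests about 15 mm proud on the two noses; pressing each end down with 7 to 12 N makes its latch snap over the lid's edge.
- tub2: The other tub, fixed, the same as tub1; its lid (lid2) lies on it, standing proud on the latches, not yet pressed home.
- lid1: Loose blue lid for tub1, 0.14 kg, at first right way up on the bench. Plate 140 (x) by 110 (y) by 4 mm; origin: centre of the plate's underside (20 mm above the bench). A tapered rim 20 mm deep below enters the tub with 2 mm to spare. Bar handle on top: 50 mm long (x), 16 wide (y), up to z = 34 mm. Fits either way round. Home: origin 75 mm above tub1's origin; proud: 90 mm.
- lid1_grip (a point): Grip point on lid1's handle, 27 mm above lid1's origin: grip across the 16 mm (lid's y).
- lid1_end_a (a point): Top of lid1 at the thumb pad of its +x end, 46 mm from the centre: press here.
- lid1_end_b (a point): Top of lid1 at the thumb pad of its -x end, 46 mm from the centre: press here.
- lid2: Blue lid like lid1, lying proud on tub2 at the start; origin: centre of the plate's underside.
- lid2_end_a (a point): Top of lid2 at the thumb pad of its +x end, 46 mm from the centre: press here.
- lid2_end_b (a point): Top of lid2 at the thumb pad of its -x end, 46 mm from the centre: press here.
- pin1: Loose alloy pin, 60 g, 52 mm long, silvery with a black-coated end; it stands on its mushroom head (34 mm diameter, 9 mm thick), shank 19 mm diameter up to 52 mm. Origin: centre of the head's outer face; z along the shank, away from the head. May be absent.
- pin2: Loose alloy pin, 60 g, 52 mm long, silvery with a black-coated end; it stands on its mushroom head (34 mm diameter, 9 mm thick), shank 19 mm diameter up to 52 mm. Origin: centre of the head's outer face; z along the shank, away from the head. May be absent.
- pin3: Loose alloy pin, 60 g, 52 mm long, silvery with a black-coated end; it stands on its mushroom head (34 mm diameter, 9 mm thick), shank 19 mm diameter up to 52 mm. Origin: centre of the head's outer face; z along the shank, away from the head. May be absent.
- pin4: Loose alloy pin, 60 g, 52 mm long, silvery with a black-coated end; it stands on its mushroom head (34 mm diameter, 9 mm thick), shank 19 mm diameter up to 52 mm. Origin: centre of the head's outer face; z along the shank, away from the head. May be absent.
- cork_discs: Stack of cork discs, 54 mm diameter, 25 mm high; leave alone. Origin: underside centre.
- zinc_tin: Tin, 72 mm diameter, 75 mm high; leave alone. Origin: underside centre.

How it is judged (in metres and radians):
On the way, in this order (a step that is already met when the one before it is completed fails the run):
1. all the pins lie in the scoop while it rests on the scale, let go (x of pin1 in the frame of scoop between -0.09 and 0.09 m and y of pin1 in the frame of scoop between -0.055 and 0.055 m and z of pin1 in the frame of scoop between -0.003 and 0.06 m and x of pin2 in the frame of scoop between -0.09 and 0.09 m and y of pin2 in the frame of scoop between -0.055 and 0.055 m and z of pin2 in the frame of scoop between -0.003 and 0.06 m and x of pin3 in the frame of scoop between -0.09 and 0.09 m and y of pin3 in the frame of scoop between -0.055 and 0.055 m and z of pin3 in the frame of scoop between -0.003 and 0.06 m and x of pin4 in the frame of scoop between -0.09 and 0.09 m and y of pin4 in the frame of scoop between -0.055 and 0.055 m and z of pin4 in the frame of scoop between -0.003 and 0.06 m and x of scoop in the frame of scale between -0.05 and 0.05 m and y of scoop in the frame of scale between -0.07 and 0.07 m and z of scoop in the frame of scale between 0.07 and 0.082 m and angle between scoop's own z axis and vertical below 0.08 rad and contact force between the fingers and pin1 below 0.5 N and contact force between the fingers and pin2 below 0.5 N and contact force between the fingers and pin3 below 0.5 N and contact force between the fingers and pin4 below 0.5 N and contact force between the fingers and scoop below 0.5 N), for 0.3 s.
2. the scoop is tipped mouth down over the open tub (angle between scoop's own z axis and vertical above 0.25 rad and horizontal distance between scoop_mouth and tub1 below 0.09 m and height (world z) of scoop_mouth below 0.25 m), for 0.1 s.
At the end, for the whole second after the job is handed in: Every pin is in tub1; each lid is home on its tub (centred within 10 mm, both ends within 3 mm of fully down); the scoop stands level on the platter (middle within 50 mm in x, 70 mm in y of the platter's); neither tin nor cork discs were moved over 5 cm (x of pin1 in the frame of tub1 between -0.068 and 0.068 m and y of pin1 in the frame of tub1 between -0.053 and 0.053 m and z of pin1 in the frame of tub1 between -0.003 and 0.075 m and x of pin2 in the frame of tub1 between -0.068 and 0.068 m and y of pin2 in the frame of tub1 between -0.053 and 0.053 m and z of pin2 in the frame of tub1 between -0.003 and 0.075 m and x of pin3 in the frame of tub1 between -0.068 and 0.068 m and y of pin3 in the frame of tub1 between -0.053 and 0.053 m and z of pin3 in the frame of tub1 between -0.003 and 0.075 m and x of pin4 in the frame of tub1 between -0.068 and 0.068 m and y of pin4 in the frame of tub1 between -0.053 and 0.053 m and z of pin4 in the frame of tub1 between -0.003 and 0.075 m and x of scoop in the frame of scale between -0.05 and 0.05 m and y of scoop in the frame of scale between -0.07 and 0.07 m and z of scoop in the frame of scale between 0.07 and 0.082 m and angle between scoop's own z axis and vertical below 0.08 rad and horizontal distance between lid1 and tub1 below 0.01 m and z of lid1_end_a in the frame of tub1 between 0.074 and 0.0822 m and z of lid1_end_b in the frame of tub1 between 0.074 and 0.0822 m and horizontal distance between lid2 and tub2 below 0.01 m and z of lid2_end_a in the frame of tub2 between 0.074 and 0.0822 m and z of lid2_end_b in the frame of tub2 between 0.074 and 0.0822 m and linear speed of each of scoop, lid1 below 0.02 m/s); the robot touches nothing.
It fails at once if the tin or the stack of cork discs is displaced by more than 5 cm (distance of any of cork_discs, zinc_tin from where it was at the start of the episode above 0.05 m).
Of pin1, pin2, pin3, pin4 only 2 to 4 are there at a start; the rules pass over those that are not, and their reading is None.
At some moment in a run one of pin1, pin2, pin3, pin4 may be knocked a few centimetres aside while the robot is not near it.
It also fails if it takes over 208 s, if anything falls off the work surface, if the arm or the gripper's body presses on something with over 40 N, if the wrist force passes 120 N, or if a joint passes its speed limit or range.

## Working session

There is one attempt and no reset: what is moved stays moved. The work goes in short steps, each a Python script; the robot and the scene stay as the last script left them, time stands still between calls to the robot, and variables do not carry over. Pictures are saved under pics/ and viewed, at most 14 in all, crops included, and the job is handed in when it is done.

```bash
mkdir -p pics; ls
python3 - <<'E'
from rig import bot, probe_bus, grab_frame, camera_model
import cv2
for n in("top","side"):
    cv2.imwrite(f"pics/{n}0.png",grab_frame(n)[:,:,::-1]); print(n,camera_model(n))
print(bot.tips_ahead,probe_bus.state())
E
```

```text
pics
rig.py
top {'fx': 520.058536868348, 'fy': 520.058536868348, 'cx': 318.6668453263785, 'cy': 203.5445515337533, 'rvec': array([ 2.12117231, -2.15003055,  0.16584605]), 'tvec': array([0.00977448, 0.55389128, 1.61168792])}
side {'fx': 381.2840956936476, 'fy': 381.2840956936476, 'cx': 321.1558827999084, 'cy': 202.1568220967462, 'rvec': array([ 2.21360252, -0.90136366,  0.38084226]), 'tvec': array([-0.39448086,  0.33648577,  0.74527882])}
0.014 {'time_s': 0.1, 'joints': array([ 6.69670088e+01,  1.87283607e+01, -1.10849764e+01,  6.02765679e+01,
       -1.32662651e-03,  8.23089824e+01]), 'dq': array([-0.03517775, -0.14998499,  0.06214394, -0.01683998,  0.05786981,
       -0.00235789]), 'effort': array([-4.07679236e-04, -4.44238329e+01,  2.63038784e+01,  7.88880105e-03,
       -2.33078053e-04,  1.02749203e-05]), 'tcp_pos': array([0.14533375, 0.52993002, 0.24458468]), 'tool_rot': array([-1.79910726e+02, -1.07173460e-02,  1.64658019e+02]), 'contact_force': array([ 0.59633753, -0.10836488, -1.66426667]), 'moment': array([-0.01643685,  0.00536203, -0.04436228]), 'gripper_force': 0.0, 'width': 1.0047689576725563}
```

View pics/top0.png

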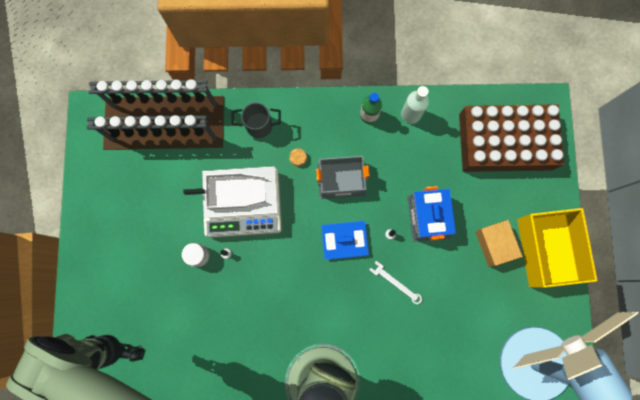

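View pics/side0.png

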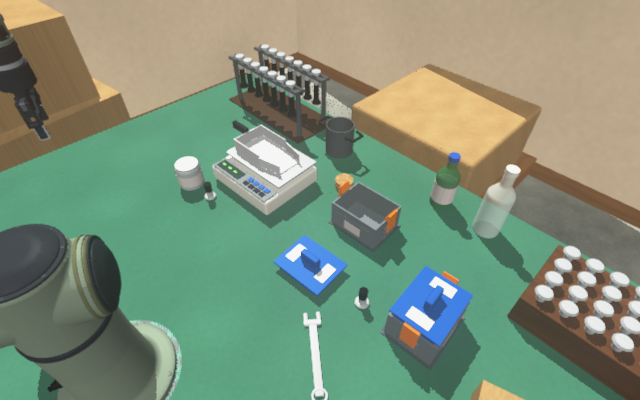

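Top view: pins at (226,254) beside the white tin (196,255) and at (391,234) beside lid1 (345,240). The scoop is on the scale (240,195) with its handle to the left, the open tub at (343,175), tub2 at (433,213) turned 90° or so, and the cork at (298,157). I'll enlarge for accuracy and to look for hidden pins.

```bash
python3 - <<'E'
import cv2
a=cv2.imread("pics/top0.png")
cv2.imwrite("pics/c1.png",cv2.resize(a[135:285,170:370],None,fx=4,fy=4,interpolation=cv2.INTER_CUBIC))
cv2.imwrite("pics/c2.png",cv2.resize(a[135:285,310:510],None,fx=4,fy=4,interpolation=cv2.INTER_CUBIC))
E
cat > h.py <<'E'
import numpy as np,cv2
from rig import bot, probe_bus, grab_frame, camera_model
def unp(n,u,v,z,m=None):
    m=m or camera_model(n); R=cv2.Rodrigues(np.array(m["rvec"]))[0];t=np.array(m["tvec"])
    if n=="wrist":
        d=np.array([u-m["cx"],v-m["cy"]]);r=np.hypot(*d);th=r/m["fx"]
        ray=np.array([*(d/max(r,1e-9)*np.sin(th)),np.cos(th)])
    else: ray=np.array([(u-m["cx"])/m["fx"],(v-m["cy"])/m["fy"],1])
    c=-R.T@t; d=R.T@ray
    return c+d*(z-c[2])/d[2]
def proj(n,P,m=None):
    m=m or camera_model(n); R=cv2.Rodrigues(np.array(m["rvec"]))[0];p=R@np.array(P)+np.array(m["tvec"])
    if n=="wrist":
        th=np.arctan2(np.hypot(p[0],p[1]),p[2]);k=m["fx"]*th/max(np.hypot(p[0],p[1]),1e-9)
        return p[0]*k+m["cx"],p[1]*k+m["cy"]
    return p[0]/p[2]*m["fx"]+m["cx"],p[1]/p[2]*m["fy"]+m["cy"]
E
```

```text
(no output)
```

View pics/c1.png

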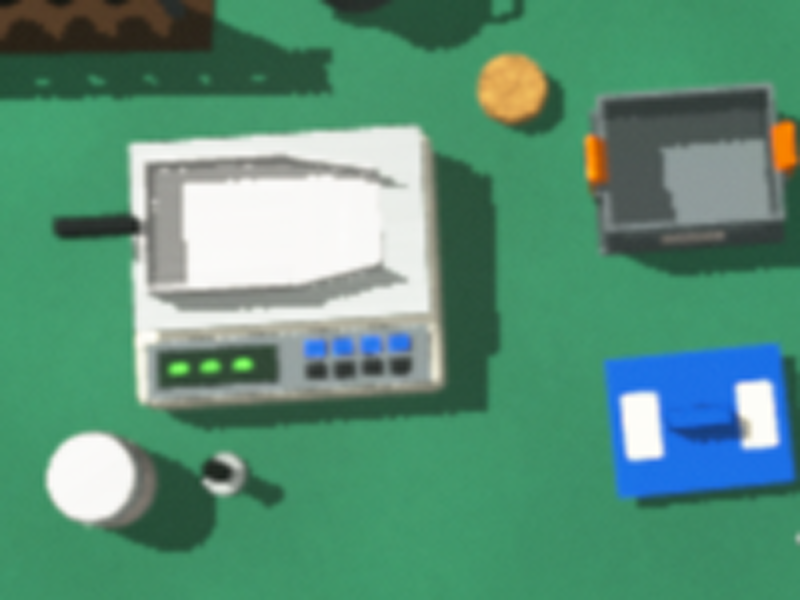

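View pics/c2.png

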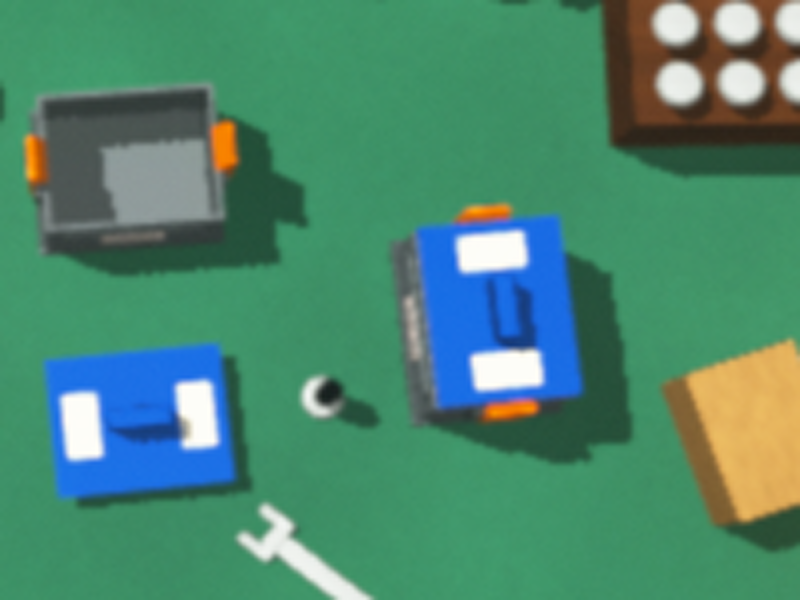

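The crops show pin A at c1 (224,475), pin B at c2 (323,397), and clear corners for tub1, lid1 and lid2. Next I turn these into positions.

Run:
```python
from h import *
np.set_printoptions(precision=4,suppress=True)
m=camera_model("top")
def c(x,y,z,o): return unp("top",(x+.5)/4-.5+o,(y+.5)/4-.5+135,z,m)[:2]
A=lambda x,y,z:c(x,y,z,170); B=lambda x,y,z:c(x,y,z,310)
print("pinA",A(224,475,.009),A(217,469,.052),"pinB",B(323,397,.009),B(330,390,.052))
def rect(n,f,z,pts):
    p=np.array([f(x,y,z) for x,y in pts]); e=p[1]-p[0]; e2=p[2]-p[1]
    d=np.degrees; print(n,p.mean(0),"sides",[np.linalg.norm(p[(i+1)%4]-p[i]) for i in range(4)],"yaw",d(np.arctan2(e[1],e[0])),d(np.arctan2(e2[1],e2[0])),d(np.arctan2(*(p[2]-p[3])[::-1])))
rect("tub1",A,.075,[(597,97),(772,87),(783,222),(603,232)])
rect("lid1",A,.024,[(606,361),(778,346),(794,483),(620,497)])
rect("lid2",B,.094,[(415,230),(558,216),(582,395),(437,410)])
rect("scalebase",A,.061,[(129,146),(420,127),(442,384),(143,404)])
for q in [(57,227),(138,225)]: print("handle",A(*q,.124))
print("backwall",A(147,163,.114),A(149,291,.114),"mouthfloor",A(382,184,.079),A(382,263,.079))
print("tin",A(91,477,.075),"cork",A(512,88,.025))
print("lid1 handle",A(667,418,.054),A(733,412,.054))
for P in [(.4,.3,.01)]: print(proj("side",P))
```

```text
pinA [0.402 0.303] [0.4039 0.3006] pinB [ 0.4575 -0.2272] [ 0.4586 -0.2271]
tub1 [ 0.641 -0.072] sides [np.float64(0.13890681012475384), np.float64(0.10906191337842103), np.float64(0.14135515801725193), np.float64(0.1088130973886809)] yaw -87.47518792160714 -176.984103592698 -87.57868315091271
lid1 [ 0.4385 -0.0784] sides [np.float64(0.13834898662958117), np.float64(0.1100075216921338), np.float64(0.13840985817844312), np.float64(0.1090130244699639)] yaw -85.77286080540948 -174.92570524659212 -86.18424147359566
lid2 [ 0.5126 -0.3525] sides [np.float64(0.11146480411057731), np.float64(0.13971100630620067), np.float64(0.11154195912906958), np.float64(0.1402300932274178)] yaw -85.13678509537728 -175.5112291313145 -84.87040357063707
scalebase [0.5641 0.249 ] sides [np.float64(0.23240725693369083), np.float64(0.20691490862223447), np.float64(0.23406979050630133), np.float64(0.20711758410164657)] yaw -86.99963746153746 -175.20139369861067 -86.93887395658906
handle [0.5844 0.412 ]
handle [0.5851 0.3503]
backwall [0.6355 0.3467] [0.5357 0.343 ] mouthfloor [0.6237 0.1694] [0.5608 0.1692]
tin [0.3974 0.3934] cork [0.7135 0.0692]
lid1 handle [ 0.4388 -0.0517] [ 0.4428 -0.1035]
(np.float64(209.34220040586908), np.float64(195.1485699584693))
```

```bash
cat >> h.py <<'E'
def st(tag=""):
    s=probe_bus.state(); print(tag,round(s["time_s"],1),s["tcp_pos"].round(4),"w",round(float(s["width"]),3),"F",s["contact_force"].round(1),"gf",round(float(s["gripper_force"]),1)); return s
def snap(n,f):
    a=grab_frame(n); cv2.imwrite(f"pics/{f}.png",a[:,:,::-1]); return a
def pick(x,y,yaw):
    bot.command_gripper(.6,40)
    bot.move_ptp([x,y,.14],[180,0,yaw]); bot.move_straight([x,y,.032],rate=.12); bot.command_gripper(0,40); s=st("grip")
    bot.move_straight([x,y,.22],rate=.2); st("up"); return s
def place(x,y,yaw):
    bot.move_ptp([x,y,.22],[180,0,yaw]); bot.move_straight([x,y,.135]); print(bot.move_straight([x,y,.110],rate=.03,force_limit=4)); st("down")
    bot.command_gripper(.5); bot.move_straight([x,y,.22]); st("rel")
E
python3 - <<'E'
from h import *
for y in (90,-90): print(y,bot.ik([.403,.302,.14],[180,0,y]),bot.ik([.589,.28,.12],[180,0,y-90]))
bot.move_ptp([.403,.302,.2],[180,0,90])
snap("top","top1")
s=pick(.403,.302,90)
E
```

```text
90 [ 28.44339613  19.61062945 -26.64617246  43.74319809   0.
 118.44339613] [  18.94567434   34.98156642   -4.02016446   50.99826912    0.
 -161.05432566]
-90 [ 28.44339613  19.61062945 -26.64617246  43.74319809   0.
 -61.55660387] [18.94567434 34.98156642 -4.02016446 50.99826912  0.         18.94567434]
grip 3.7 [0.4035 0.3023 0.0327] w 0.216 F [-0.7 -0.3  5.9] gf 39.0
up 4.8 [0.4023 0.3016 0.2189] w 0.213 F [-0.3 -0.7 -1.3] gf 39.0
```

Run:
```python
from h import *
place(.587,.292,180)
bot.move_ptp([.4575,-.227,.24],[180,0,90])
a=snap("top","top2"); 
b=cv2.imread("pics/top1.png"); 
A=cv2.resize(a[130:290,160:460,::-1],(800,427),interpolation=cv2.INTER_CUBIC)
cv2.imwrite("pics/v1.png",np.vstack([A,cv2.resize(b[230:400,0:640],(640,170)) if 0 else cv2.copyMakeBorder(b[230:400],0,0,0,160,cv2.BORDER_CONSTANT)]))
```

```text
True
down 7.7 [0.5866 0.2918 0.1117] w 0.215 F [-0.6 -0.3  3.5] gf 39.6
rel 9.0 [0.5864 0.2918 0.219 ] w 0.496 F [-0.3  0.4  0.2] gf 0.0
```

View pics/v1.png

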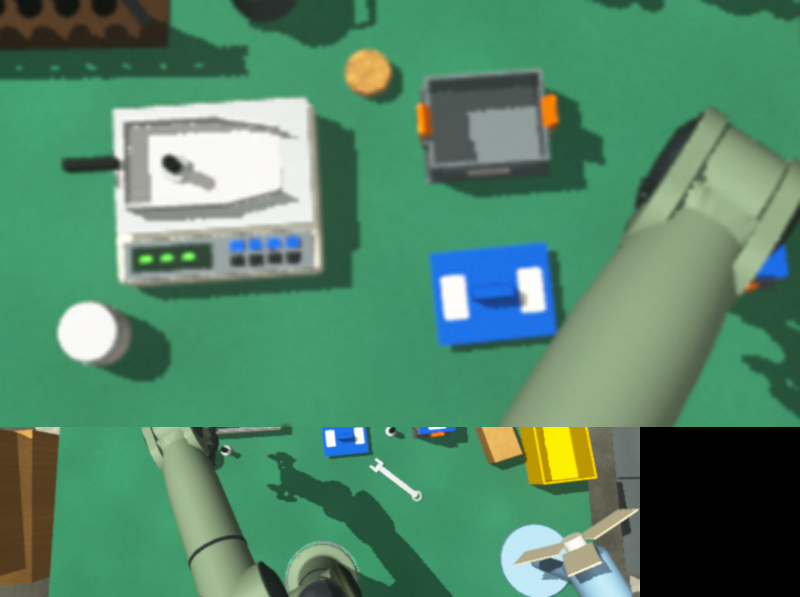

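Pin A stands in the scoop at v1 (172,163), the bench the arm had covered holds no more pins, and so there are two. The arm hides pin B here, so I check it with the wrist camera.

Run:
```python
from h import *
m=camera_model("wrist"); a=snap("wrist","w1"); print(proj("wrist",(.458,-.227,.009),m),proj("wrist",(.458,-.227,.052),m),m["fx"])
```

```text
(np.float64(320.4101427195676), np.float64(170.00839162143538)) (np.float64(320.41800911885485), np.float64(178.60341629883234)) 309.70691628693146
```

View pics/w1.png

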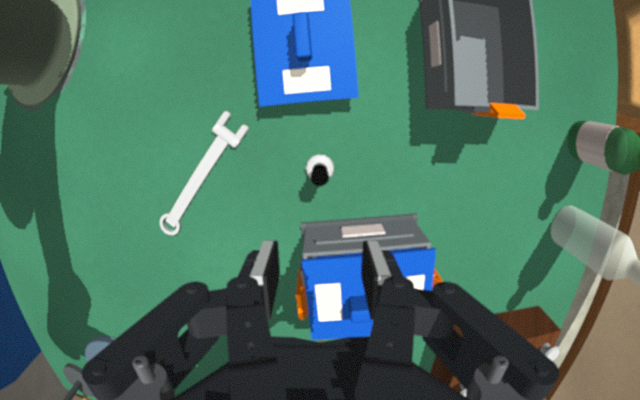

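Pin B is at wrist (320,170), exactly where predicted. I pick it.

Run:
```python
from h import *
s=pick(.4577,-.227,90)
place(.588,.232,180)
bot.move_ptp([.5845,.3665,.24],[180,0,91.3])
bot.sleep(.4)
snap("side","side2")
m=camera_model("wrist"); a=snap("wrist","w2")
print([proj("wrist",p,m) for p in [(.5845,.346,.124),(.584,.412,.124),(.588,.293,.131),(.588,.232,.131)]])
```

```text
grip 13.2 [ 0.4582 -0.2273  0.0327] w 0.212 F [-0.6 -0.2  6.7] gf 39.0
up 14.3 [ 0.457  -0.2265  0.2188] w 0.213 F [-0.1  0.3 -0.8] gf 39.0
True
down 17.4 [0.5876 0.2319 0.1118] w 0.211 F [-0.9  0.8  4.1] gf 39.5
rel 18.7 [0.5874 0.2318 0.2191] w 0.502 F [-0.6  0.6 -0.1] gf 0.0
[(np.float64(319.8309033242762), np.float64(221.4360145947483)), (np.float64(321.03720572498196), np.float64(143.42650335428607)), (np.float64(322.42638754721725), np.float64(279.05615541911135)), (np.float64(320.82539008257856), np.float64(329.57804990029365))]
```

View pics/w2.png

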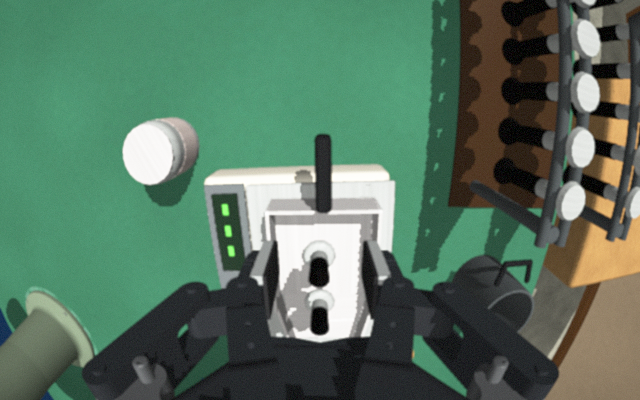

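Both pins stand in the scoop at (319,265) and (319,315), and the handle runs (323,137)–(324,210). I re-measure the handle, then grip and lift.

Run:
```python
from h import *
m=camera_model("wrist")
e1=unp("wrist",323,136,.124,m);e2=unp("wrist",324,210,.124,m); print(e1,e2)
yaw=np.degrees(np.arctan2(*(e2-e1)[:2][::-1])); print(yaw)
d=(e2-e1)/np.linalg.norm(e2-e1); g=e1+d*(.156-.112); print("grip",g)
print(probe_bus.state()["tcp_pos"])
# dry check of pour poses
for th in (0,15,30,45,60):
    for P in ([.641,.14,.2],):
        print(th,bot.ik(P,[180+th,0,90]) , bot.ik(P,[180-th,0,90]),bot.ik(P,[180,th,90]))
```

```text
[0.58539266 0.41799771 0.124     ] [0.58774436 0.35639876 0.124     ]
-87.81364633499372
grip [0.58707125 0.37402974 0.124     ]
[0.58454776 0.3664394  0.24007298]
0 [ 5.87964524 31.69942115  2.62000515 60.920584    0.         95.87964524] [ 5.87964524 31.69942115  2.62000515 60.920584    0.         95.87964524] [ 5.87964524 31.69942115  2.62000515 60.920584    0.         95.87964524]
15 [ 5.27382064 44.35982809 23.50046566 84.07998427  1.36316722 95.09508196] [  6.64085828  21.64183729 -15.82657022  37.6277414   -1.71519102
  96.41649655] [ 12.28869315  34.999696     6.85004192  65.11436891 -14.64852721
 102.70834077]
30 [  4.81117063  60.99062349  51.18647759 110.10836042   2.40346413
  94.16904337] [  7.54886568  14.79591375 -32.73769213  12.68188209  -3.76623405
  96.54695808] [ 17.93273278  40.56596417  12.41874993  71.9327445  -28.4055444
 110.49004919]
45 None [  8.54872554  13.01536581 -48.12424797 -15.8195555   -6.03360398
  96.06733965] [ 22.47099101  48.26864808  19.57330011  82.22228911 -40.79983342
 120.32540342]
60 None [  9.51103418  19.81180546 -61.10871598 -50.57593243  -8.22726469
  94.78850422] [ 25.74342964  58.23365487  28.87740417  97.59797944 -51.26704876
 133.96184899]
```

```bash
cat >> h.py <<'E'
from scipy.spatial.transform import Rotation as Ro
R0=Ro.from_euler("xyz",[180,0,92.2],degrees=True)   # tool with the scoop level, scoop yaw -87.8
YAW=-87.8
def pose(mouth,th,yaw=YAW):
    """TCP pose that puts the mouth's edge at a point with the scoop tipped th degrees"""
    S=Ro.from_euler("xyz",[0,th,yaw],degrees=True)
    T=Ro.from_euler("xyz",[0,0,YAW],degrees=True).inv()*R0
    return np.array(mouth)-S.apply([.202,0,-.031]), (S*T).as_euler("xyz",degrees=True)
E
python3 - <<'E'
from h import *
x,y=.587,.374
for th in (0,20,40): print(pose([.641,-.052,.13],th))
bot.command_gripper(.6,120); bot.move_ptp([x,y,.2],[180,0,92.2]); bot.move_straight([x,y,.107],rate=.1); st()
bot.command_gripper(0,120); st("grip")
bot.move_straight([x,y,.115],rate=.03); st("lift")
bot.move_straight([x,y,.23],rate=.08); st("lift")
m=camera_model("wrist"); snap("wrist","w3")
snap("side","side3");
E
```

```text
(array([0.63324566, 0.14985111, 0.161     ]), array([180. ,   0. ,  92.2]))
(array([0.63412032, 0.12708319, 0.22821854]), array([180. , -20. ,  92.2]))
(array([0.63582476, 0.08271519, 0.28359047]), array([180. , -40. ,  92.2]))
 22.3 [0.5876 0.3743 0.1079] w 0.6 F [0.5 1.2 0.3] gf 0.0
grip 22.8 [0.5873 0.3743 0.1079] w 0.141 F [-2.2 -0.7  4.8] gf 117.8
lift 23.2 [0.5868 0.3739 0.1146] w 0.142 F [-0.5  0.  -3.4] gf 117.1
lift 24.8 [0.5867 0.3738 0.2292] w 0.144 F [ 0.9 -0.3 -2.9] gf 117.1
```

View pics/side3.png

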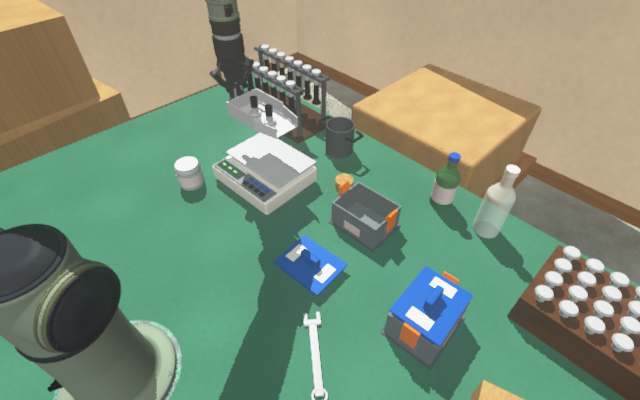

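The scoop hangs level in the gripper with both pins upright at (254,103) and (269,110). I carry it to tub1 and tip.

Run:
```python
from h import *
M=[.641,-.052,.13]
p,r=pose([.641,-.052,.19],0); bot.move_straight([.587,.374,p[2]+.01],rate=.08); bot.move_straight(p,rate=.12,rot=r); st("over")
p,r=pose(M,0); bot.move_straight(p,rate=.06)
for th in (9,14,18,22,27,33,40,47):
    p,r=pose(M,th)
    try: bot.move_straight(p,rate=.05,rot=r); 
    except bot.PlanningError as e: print(th,e); break
    if th>=14: bot.sleep(.4)
    st(th)
snap("side","side4"); a=snap("wrist","w4")
```

```text
over 27.2 [0.6331 0.1505 0.221 ] w 0.142 F [-0.  -0.  -4.1] gf 117.1
9 29.1 [0.6333 0.1426 0.192 ] w 0.141 F [ 0.1 -0.3 -3.4] gf 117.1
14 30.0 [0.6337 0.1366 0.2088] w 0.145 F [-0.6 -0.2 -2.7] gf 117.1
18 30.9 [0.6339 0.1307 0.2218] w 0.141 F [-0.4 -0.4 -3.9] gf 117.2
22 31.7 [0.6342 0.1238 0.2344] w 0.145 F [-0.3 -0.2 -3.4] gf 117.2
27 32.6 [0.6345 0.1141 0.2493] w 0.14 F [ 0.3 -0.2 -3. ] gf 117.4
33 33.6 [0.6351 0.1007 0.266 ] w 0.141 F [-0.6  1.  -3.1] gf 117.4
40 34.6 [0.6358 0.083  0.2837] w 0.14 F [ 0.6 -0.4 -2.6] gf 117.4
47 35.7 [0.6365 0.0633 0.2991] w 0.144 F [-0.6  0.4 -2.6] gf 117.4
```

View pics/side4.png

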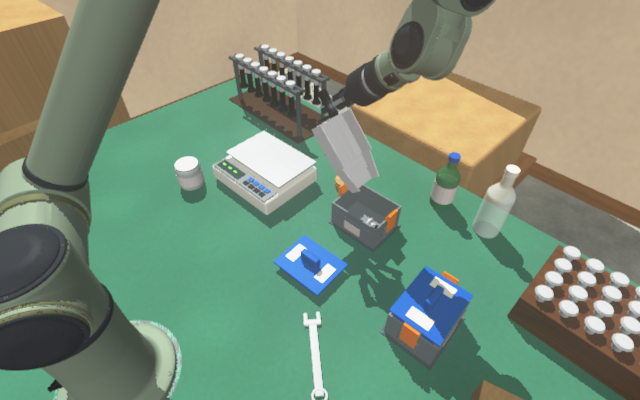

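The pins lie in tub1 at (368,220) and the scoop is empty. I return the scoop to the scale, then look at tub1 and lid1.

Run:
```python
from h import *
p,r=pose([.641,-.052,.19],20); bot.move_straight(p,rate=.15,rot=r)
p,r=pose([.641,-.052,.21],0); bot.move_straight(p,rate=.12,rot=r)
bot.move_straight([.588,.374,p[2]],rate=.2); bot.move_straight([.588,.374,.125],rate=.08)
print(bot.move_straight([.588,.374,.105],rate=.02,force_limit=4)); st("down")
bot.command_gripper(.5); st("rel"); bot.move_straight([.588,.374,.24],rate=.15)
bot.move_ptp([.45,.25,.3],[180,0,92])
bot.sleep(.2)
a=snap("top","top3")
cv2.imwrite("pics/v3.png",cv2.resize(a[135:285,230:430,::-1],None,fx=4,fy=4,interpolation=cv2.INTER_CUBIC)); snap("side","side5")
bot.move_ptp([.4385,-.0784,.25],[180,0,94]); bot.sleep(.2)
m=camera_model("wrist"); a=snap("wrist","w5"); np.savez("w5.npz",**m)
cv2.imwrite("pics/v4.png",np.hstack([a[:,:,::-1][:,120:520],cv2.imread("pics/side5.png")[50:450,150:550].copy() if 0 else cv2.resize(cv2.imread("pics/side5.png")[80:280,180:380],(400,400))]))
```

```text
True
down 40.7 [0.5878 0.3739 0.1078] w 0.147 F [-1.1 -0.8  5.5] gf 118.7
rel 41.1 [0.5867 0.3736 0.106 ] w 0.501 F [-0.7  0.2  0.3] gf 0.0
```

View pics/v3.png

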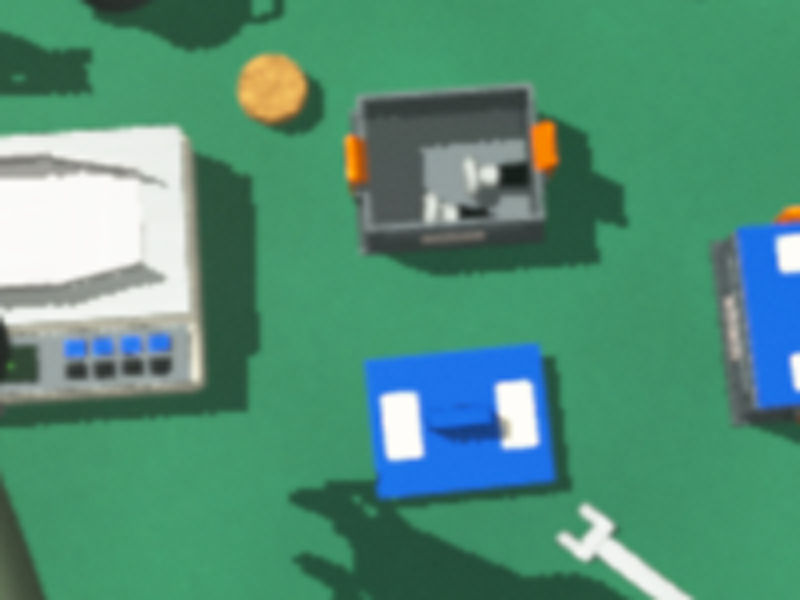

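View pics/v4.png

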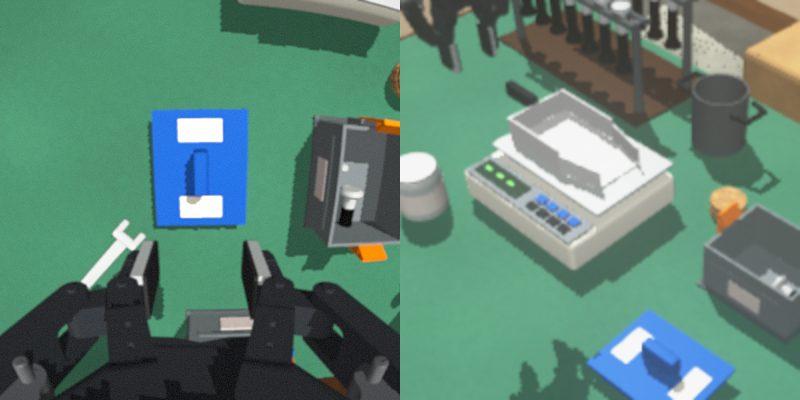

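Both pins lie low in tub1, at v3 (495,175) and (455,208). The scoop sits level on the platter, and lid1 is where I measured it. I move the lid.

Run:
```python
from h import *
np.set_printoptions(precision=4,suppress=True)
m=dict(np.load("w5.npz"))
p=np.array([unp("wrist",120+x,y,.024,m)[:2] for x,y in [(152,111),(246,110),(247,225),(155,227)]]); print("lid1 wrist",p.mean(0),[np.linalg.norm(p[i]-p[i-1]) for i in range(4)])
mt=camera_model("top")
q=np.array([unp("top",230+(x+.5)/4-.5,135+(y+.5)/4-.5,.075,mt)[:2] for x,y in [(360,96),(532,86),(544,221),(366,232)]]); print("tub1",q.mean(0),[np.linalg.norm(q[i]-q[i-1]) for i in range(4)])
x,y=.4385,-.0784
bot.command_gripper(.6,60); bot.move_ptp([x,y,.12],[180,0,94]); print(bot.move_straight([x,y,.044],rate=.08,force_limit=8)); bot.command_gripper(0,60); st("grip")
bot.move_straight([x,y,.20],rate=.12); st("up")
bot.move_straight([.641,-.072,.20],rate=.15,rot=[180,0,92.5]); bot.sleep(.3); st("over")
m=camera_model("wrist"); a=snap("wrist","w6"); np.savez("w6.npz",**m); snap("side","side6"); snap("top","top6")
```

```text
lid1 wrist [ 0.4385 -0.0776] [np.float64(0.14158236594298398), np.float64(0.10693522394099944), np.float64(0.14008468102611638), np.float64(0.11462913029469353)]
tub1 [ 0.6416 -0.0734] [np.float64(0.10962408462166931), np.float64(0.13654497528722903), np.float64(0.10913410281387569), np.float64(0.13984794483128377)]
False
grip 47.1 [ 0.4389 -0.0785  0.0445] w 0.173 F [-0.7 -0.1  5.5] gf 58.9
up 48.5 [ 0.438  -0.0782  0.1993] w 0.175 F [ 0.3 -0.9 -2.1] gf 58.4
over 50.3 [ 0.6408 -0.072   0.2003] w 0.175 F [ 0.3  0.1 -1. ] gf 58.4
```

View pics/w6.png

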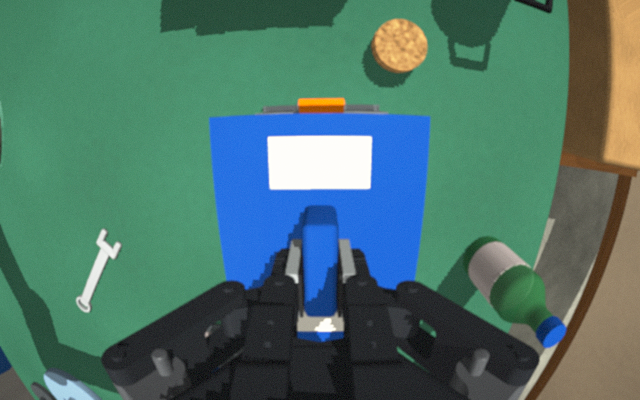

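The lid hangs square over tub1, with the latch centred at column 322 and the lid at 320. I lower it, release and press both ends.

```bash
cat >> h.py <<'E'
def press(c,yaw,zhome=.079):
    """press both thumb pads of a lid at c whose x axis points along yaw"""
    u=np.array([np.cos(np.radians(yaw)),np.sin(np.radians(yaw))])
    for s in (1,-1):
        x,y=np.array(c)+s*.046*u
        bot.move_ptp([x,y,.19],[180,0,yaw+180]); bot.move_straight([x,y,.125],rate=.15)
        print(bot.move_straight([x,y,zhome+.010],rate=.02,force_limit=22)); st("press"); bot.move_straight([x,y,.19],rate=.15)
E
python3 - <<'E'
from h import *
x,y=.6412,-.0725
bot.move_straight([x,y,.145],rate=.1); print(bot.move_straight([x,y,.110],rate=.03,force_limit=4)); st("down")
bot.command_gripper(.5); bot.sleep(.2); st("rel"); bot.move_straight([x,y,.2],rate=.12)
bot.command_gripper(0,60)
bot.move_ptp([.6412,.15,.3],[180,0,92.5]); bot.sleep(.2)
a=snap("top","top7"); s=snap("side","side7")
cv2.imwrite("pics/v5.png",np.hstack([cv2.resize(i[:,:,::-1],(400,400),interpolation=cv2.INTER_CUBIC) for i in (a[125:225,293:393],s[160:280,310:430])]))
E
```

```text
True
down 52.1 [ 0.6412 -0.0734  0.1127] w 0.177 F [ 1.2 -1.9  1. ] gf 58.8
rel 52.7 [ 0.6401 -0.0729  0.1119] w 0.501 F [ 0.4 -1.   0.4] gf 0.0
```

View pics/v5.png

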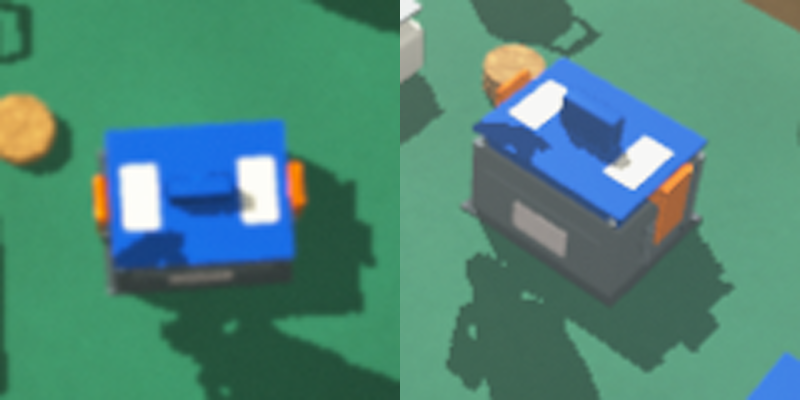

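The lid sits square and proud on both noses. I press its ends, then lid2's.

Run:
```python
from h import *
press((.641,-.0725),-87.5)
bot.move_straight(list(probe_bus.state()["tcp_pos"][:2])+[.25])
press((.5126,-.3525),4.8)
bot.move_ptp([.4,.1,.35],[180,0,92]); bot.sleep(.2)
a=snap("top","top8"); s=snap("side","side8")
r=lambda i:cv2.resize(i[:,:,::-1],(400,300),interpolation=cv2.INTER_CUBIC)
cv2.imwrite("pics/v6.png",np.vstack([np.hstack([r(s[165:255,315:435]),r(s[255:375,370:530])]),np.hstack([r(s[120:240,160:320]),r(a[130:280,290:490])])]))
```

```text
True
press 58.5 [ 0.6436 -0.1185  0.0949] w -0.001 F [-1.4 -0.2  5.3] gf 2.8
True
press 61.9 [ 0.639  -0.0265  0.0931] w 0.002 F [-0.6  0.5  4.4] gf 2.2
True
press 67.1 [ 0.5587 -0.349   0.095 ] w -0.004 F [-0.2  0.6  5.7] gf 3.0
True
press 70.4 [ 0.4668 -0.3564  0.0931] w 0.002 F [-0.4  0.7  5. ] gf 2.3
```

View pics/v6.png

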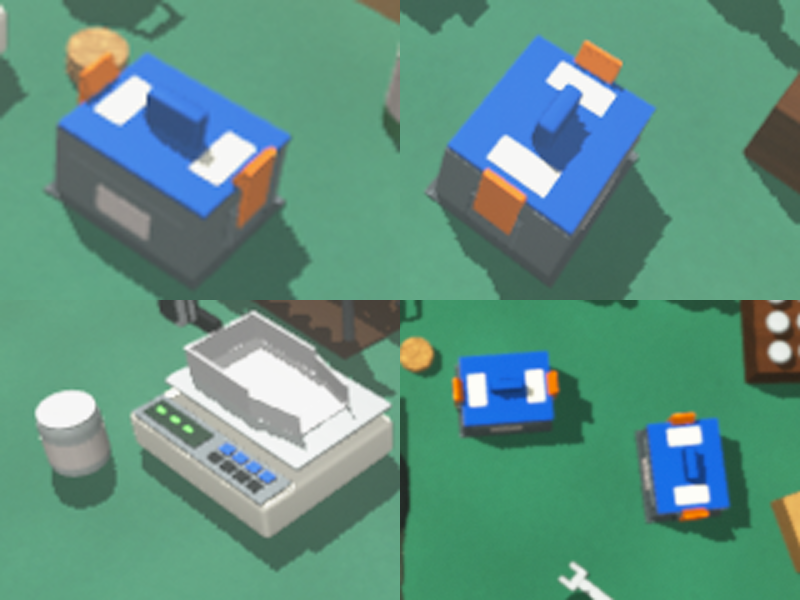

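Both lids look flush under the latches. The first-pressed ends stopped 2 mm higher than the others, so I press all four again to confirm, then hand in.

Run:
```python
from h import *
bot.move_ptp([.6,-.1,.25],[180,0,92.5])
press((.641,-.0725),-87.5)
press((.5126,-.3525),4.8)
bot.move_ptp([.4,.1,.35],[180,0,92]); bot.sleep(.5); st()
print(bot.finish_job())
```

```text
True
press 77.3 [ 0.6429 -0.1184  0.0931] w 0.001 F [-1.5 -0.2  3.5] gf 2.2
True
press 80.7 [ 0.6389 -0.0266  0.0931] w 0.0 F [-0.8  0.2  4.8] gf 2.2
True
press 85.5 [ 0.5584 -0.3486  0.0931] w -0.001 F [-0.9  0.6  4.6] gf 2.1
True
press 88.8 [ 0.4667 -0.3563  0.0931] w 0.003 F [0.2 1.5 3.8] gf 2.3
 92.3 [0.4    0.0999 0.35  ] w 0.004 F [-0.6 -0.4  0.5] gf 0.0
the job is handed in; nothing more can be done
None
```

I handed the job in at about 92 s, with no verdict returned: both pins present were gathered in the scoop on the scale and tipped into tub1, the empty scoop is back on the platter, all four lid ends pressed to the same home height, and the tin and cork discs were not touched.

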